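Load the denture flask into the flask press

ROBOT

A 7-joint arm with a two-finger parallel gripper is mounted at the origin on the work surface. World frame = base frame: x ahead of the robot, y to its left, z up, the work surface at z = 0. Lengths are in m, angles in rad, forces in N, time in s.
With the tool pointing down it reaches from about 0.4 to 0.85 m from the base axis. Payload 10.4 kg.
Tool frame: the origin (TCP) lies midway between the tips of the shut fingers; the grasp point (between the pads) lies hold_point_z behind it (hold_point_z is the distance from the TCP to the grasp point, in m); z points along the fingers, y is the line along which they close (so a half turn about z gives the same grasp; the last joint's range is limited). The gripper opens to 87 mm and grips with 3 to 60 N. Pads are 19 mm wide; open, the fingers measure 117 mm over their backs; the gripper's body (75 mm by 190 mm) begins 51 mm behind the grasp point.
Start: joints at [-1.297, 0.332, -0.065, 1.46, 0.022, 1.35, -0.088], TCP at [0.183, 0.598, 0.189] pointing down, gripper open.
Joint ranges: [-2.6, 2.6], [-0.5, 2.12], [-1.47, 1.34], [0.16, 2.42], [-1.27, 4.41], [0.06, 2.06], [-2.6, 2.6]. Speed limits (rad/s): [2.22, 2.22, 2.79, 2.79, 3.14, 3.14, 3.14].

INTERFACE

Orientations are given as a unit quaternion [x, y, z, w].
In Python, from bench import * gives the robot as it stands. The module is installed in compiled form; this text tells all that it offers.
- The arm moves only by the tool drive_tool, never from a script. Its argument "increments" is a list of rows, each a list of 6 numbers: the shift along the tool's x, y, z scaled (see below), then the turn, a rotation vector about the tool's x, y, z scaled (see below). In form: [[dx, dy, dz, rx, ry, rz], ...]. A call has exactly 5 rows; each row is the pose to reach, as a shift and turn from the pose commanded when the call began, along the tool's axes at that moment; what a row does not reach only later rows make up. The controller multiplies each number of a shift by 300 mm and each number of a turn by pi/4 rad. A row lasts 1/12 s, in which the tool goes at most 41.7 mm and 7.16 degrees, less where a joint would pass 70% of its speed; a pose out of reach is approached as far as the arm can. A call with a number of a shift or a turn outside -1 to 1 is refused whole. A call with a gripper value outside its range is refused whole. "claw" is the closure, from 0 (fully open) to 1 (shut), set as the call begins (left out, the last holds). The fingers move at their own pace and stop on an object; "force" is the grip in N (left out, the last holds). Time passes only in rows, so rows that repeat a pose let the fingers close, or fill a call up. It gives the time, the measured TCP pose, the force, the opening and the grip force at its end, in the units of the state.
- read_state(): the state, without advancing time (a new reading comes with each control period).
- camera(name): name is "scene" or "side" or "wrist"; returns the picture (480x640x3 uint8, blue, green, red); there is no depth.
- get_calibration(name): a dict with "K" (3x3 intrinsics, pixels), "position" and "rotation" of the camera in the world. Camera axes: x right, y down, z forward; pixel columns grow to the right and rows downward; lengths in m; the calibration is good to about 2 mm. A picture is of the moment at which its call begins: read the wrist's pose just before it. get_calibration takes no time and is no camera call; for the wrist camera it gives the pose at the moment of the call.
- close_job(): hands the job in; it is judged then, once.
The state is a dict: "time": time; "joint_positions": joint angles; "joint_vel": joint speeds; "joint_torque": joint torques, N m; "ee_pos": TCP position; "eef_rot": TCP orientation; "ft_force": force on the tool from outside, world axes, zero at the start; "torque": the same for the moment, N m; "width": finger opening in m; "grip_force": force on a finger pad.
Only numpy, scipy, OpenCV 4.12 (cv2) and the standard library are available. Lean on these libraries where they do the work, as an engineer would, in place of code of your own. Each camera call takes 0.05 s, during which the arm holds its last target. There are 200 camera calls.

TASK

On the dental bench a closed brass denture flask stands on the front of the flask press's steel bed. Without gripping or lifting it, push it along the bed with the fingers until it stands under the raised platen, centred on the spindle and square with the press bed. Keep it flat on the bed all the way, do not tip it or knock it against the platen or the columns, and leave the other things on the bench alone.

Things in the scene. Friction and masses are not known exactly. Their poses are not given: they have to be found in the camera images.
- press: Bench flask press, fixed. Origin on the bench top (height 0) straight below the spindle axis, which is the centre to load to; x points from the open loading side (towards the robot) into the press, y left, z up. Flat steel bed 22 mm high, y from -100 to 100 mm, x from -245 mm (front end) to 90 mm.
- platen: Fixed round steel platen on the vertical spindle. Origin at the centre of its flat underside, 91 mm above the bench, 69 mm above the bed; axes as the press. 84 mm across, 12 mm thick; hub above it 38 mm, spindle 21 mm across, and on top a bar handle along y, 206 mm long over its ball ends, its middle 272 mm above the bench.
- columns: Fixed frame of the press, origin and axes as press: two columns 22 mm thick at x = 0, y = +80 and -80 mm (138 mm clear between them; foot collars 34 mm wide, 12 mm high, look only), and the crosshead on them, 40 mm deep in x, 212 mm wide in y, from 188 to 226 mm above the bench, nuts up to 246 mm.
- flask_center (a point): Centre of the closed brass denture flask, half-way up its 64 mm (5 mm headroom under the platen). D-shaped from above, 130 mm long (its x) by 90 mm (its y). Flat parallel sides at y = +45 and -45 mm from x = -65 to 35 mm; rounded toe (30 mm radii) at x = 65 mm points into the press. Flat top. Loose, about 0.85 kg; slides with plain metal friction and stops when no longer pushed.
- flask_heel (a point): Middle of the flask's flat heel face (90 mm wide, 64 mm high), 65 mm behind flask_center and 32 mm up, same axes; the heel faces the front end of the bed. The flask starts on the front of the bed, up to about 30 mm to one side and turned up to about 17 degrees.
- cast: Bystander: stone model of a row of teeth, 66 x 62 mm, 40 mm high. Origin under its centre.
- jar: Bystander: amber glass jar with white lid, 52 mm across, 85 mm high. Origin under its centre.
- bowl: Bystander: plaster mixing bowl, 110 mm across, 60 mm high. Origin under its centre.
- half_flask: Bystander: open lower half of another, smaller brass flask, an empty D-shaped tray 110 x 90 mm, 28 mm high, on the bench. Origin under its centre.
- spatula: Bystander: plaster spatula lying along its x, 190 mm long. Origin under its middle.
- brush: Bystander: brush lying along its x, 160 mm long. Origin under its middle.
- wrench: Bystander: wrench lying along its x, 150 mm long. Origin under its middle.
Mind the look-alikes: they are no part of the job. What is shaped like the part that bears flask_center but blue or pink is not meant.

How it is judged:
At the end, for the whole second after the job is handed in: The flask stands flat on the press bed under the platen, its centre within 8 mm of the spindle axis both along and across the bed, turned no more than 0.12 rad (7 degrees) from square with the bed, at rest (x of flask_center in the frame of platen between -0.008 and 0.008 m and y of flask_center in the frame of platen between -0.008 and 0.008 m and angle between the x axis of flask_center and the x axis of press, either way round below 0.12 rad and angle between flask_center's own z axis and vertical below 0.03 rad and height (world z) of flask_center between 0.051 and 0.057 m); the robot touches nothing.
It fails at once if the flask is lifted more than 5 mm off the bed (height (world z) of flask_center above 0.059 m).
It fails at once if the flask falls off the bed (height (world z) of flask_center below 0.048 m).
It fails at once if the flask is tipped more than 0.06 rad (angle between flask_center's own z axis and vertical above 0.06 rad).
It fails at once if the flask is knocked against the platen or a column (over 4 N) (contact force between flask and platen above 4 N or contact force between flask and columns above 4 N).
It fails at once if another thing on the bench is moved more than 15 mm (distance of any of cast, jar, bowl, half_flask, spatula, brush, wrench from where it was at the start of the episode above 0.015 m).
It also fails if it takes over 64 s, if anything falls off the work surface, if the arm or the gripper's body presses on something with over 40 N, if the wrist force passes 120 N, or if a joint passes its speed limit or range.

## Working session

There is one attempt and no reset: what is moved stays moved. The work goes in short steps, Python scripts to look and compute and a tool call to move; the robot and the scene stay as the last step left them, time stands still between calls to the robot, and variables do not carry over. Pictures are saved under pics/ and viewed, at most 10 in all, crops included, and the job is handed in when it is done.

Besides the shell and the picture viewer there is one more tool, called after ">>>" as name([rows], argument=value, ...), one row to a line, values as JSON. drive_tool: Moves the arm, as the interface text tells. Its arguments: {"type":"object","properties":{"increments":{"type":"array","items":{"type":"array","items":{"type":"number"}}},"claw":{"type":"number"},"force":{"type":"number"}},"required":["increments"]}

```bash
mkdir -p pics; python3 - <<'E'
from bench import *
import cv2
for n in("scene","side"):
    cv2.imwrite(f"pics/{n}0.png",camera(n)); c=get_calibration(n); print(n,c)
s=read_state(); print(s["time"],s["ee_pos"],s["eef_rot"],s["width"])
E
```

```text
scene {'K': array([[471.69254111,   0.        , 324.85744966],
       [  0.        , 471.69254111, 237.1471558 ],
       [  0.        ,   0.        ,   1.        ]]), 'position': array([ 1.12434786, -0.48316256,  0.93954866]), 'rotation': array([ 0.84842127,  0.38312743, -0.14980797, -0.33309503])}
side {'K': array([[512.71832643,   0.        , 319.82585773],
       [  0.        , 512.71832643, 239.539897  ],
       [  0.        ,   0.        ,   1.        ]]), 'position': array([0.31631236, 0.67644355, 0.84929376]), 'rotation': array([-0.15117361,  0.92439592, -0.34473466,  0.06161764])}
0.1 [0.18269742 0.59731934 0.18813134] [ 1.47865437e-01  9.89007295e-01 -6.15302210e-04 -7.00646630e-05] 0.08737598845774229
```

View pics/scene0.png

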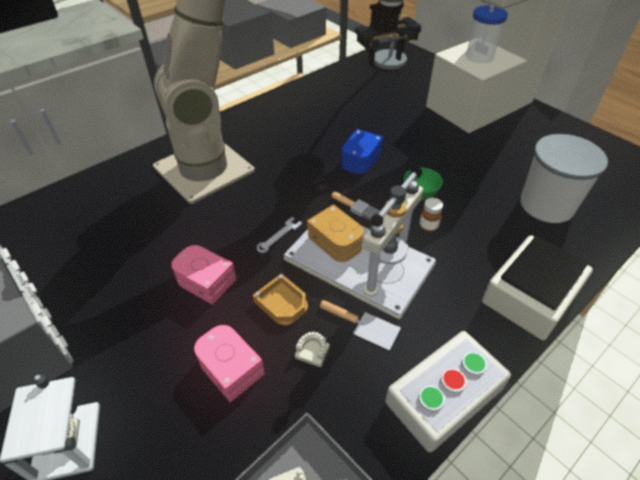

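View pics/side0.png

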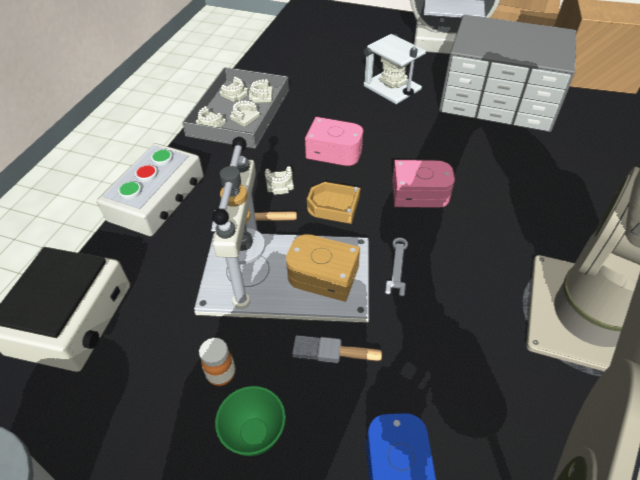

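Candidates in the scene view are the brass flask at (335,232), the open half flask at (280,300), the pink ones at (205,272) and (228,360), and the blue one at (362,150). I choose the closed brass flask on the bed at (335,232), which is at (323,265) in the side view. Next I enlarge both views.

```bash
python3 - <<'E'
import cv2
a=cv2.imread("pics/scene0.png")[170:320,270:450]; cv2.imwrite("pics/sc.png",cv2.resize(a,None,fx=4,fy=4,interpolation=cv2.INTER_CUBIC))
a=cv2.imread("pics/side0.png")[215:335,190:390]; cv2.imwrite("pics/si.png",cv2.resize(a,None,fx=4,fy=4,interpolation=cv2.INTER_CUBIC))
E
```

```text
(no output)
```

View pics/sc.png

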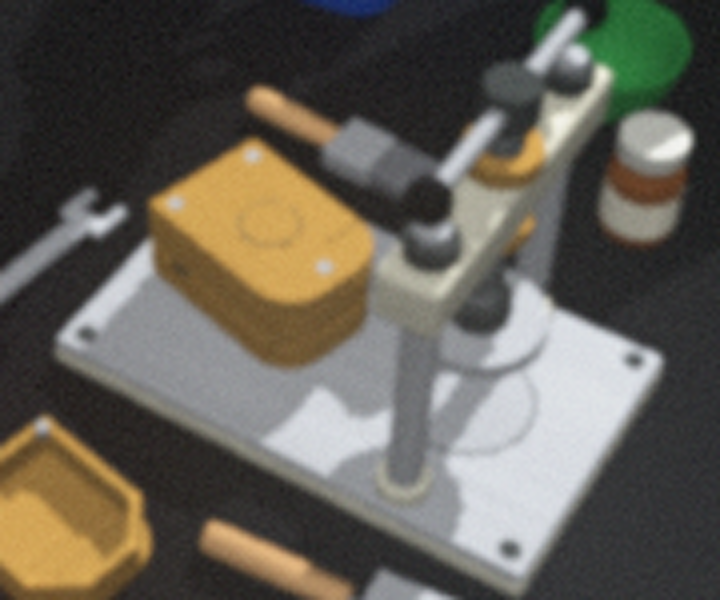

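View pics/si.png

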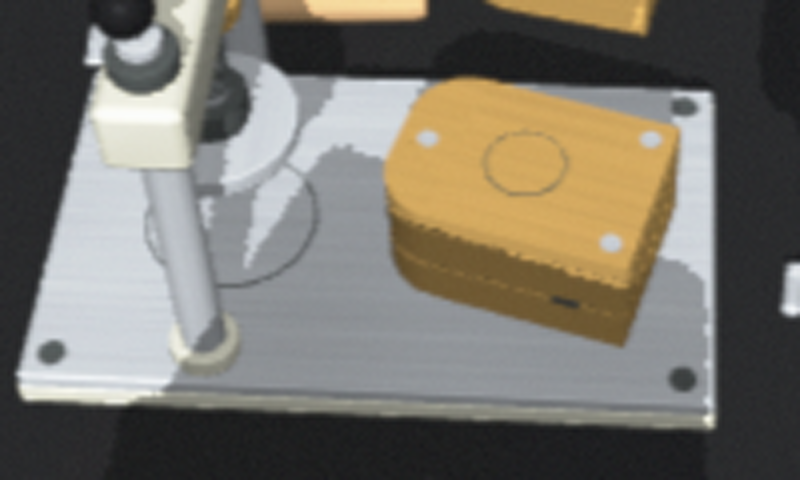

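```bash
cat >h.py <<'E'
import numpy as np
from bench import *
from scipy.spatial.transform import Rotation as R
def ray(c,uv,z):
    rot=np.array(c["rotation"]); r=R.from_quat(rot) if rot.size==4 else R.from_matrix(rot)
    d=r.apply(np.linalg.solve(c["K"],[uv[0],uv[1],1])); p=np.array(c["position"])
    return (p+d*(z-p[2])/d[2])
E
python3 - <<'E'
from h import *
np.set_printoptions(precision=4,suppress=True)
off={"scene":(270,170),"side":(190,215)}
P={"side":{"FR":(713,92,.022),"FL":(713,408,.022),"BL":(20,378,.022),"hR":(678,127,.086),"hL":(630,288,.086),"circ":(525,163,.086),"bcirc":(233,213,.022),"hFR":(684,107,.022),"hFL":(683,379,.022),"hBL":(51,352,.022)},
"scene":{"FR":(58,345,.022),"BR":(520,588,.022),"BL":(662,358,.022),"hR":(150,203,.086),"hL":(253,138,.086),"circ":(270,224,.086),"hFR":(87,334,.022),"hBR":(510,549,.022),"hBL":(633,360,.022)}}
for n in P:
    c=get_calibration(n)
    for k,(u,v,z) in P[n].items(): print(n,k,ray(c,(off[n][0]+(u+.5)/4-.5,off[n][1]+(v+.5)/4-.5),z))
E
```

```text
side FR [ 0.4594 -0.0392  0.022 ]
side FL [0.4071 0.1524 0.022 ]
side BL [0.7265 0.241  0.022 ]
side hR [0.4586 0.0434 0.086 ]
side hL [0.4529 0.1429 0.086 ]
side circ [0.522  0.0882 0.086 ]
side bcirc [0.6703 0.117  0.022 ]
side hFR [ 0.4713 -0.0241  0.022 ]
side hFL [0.425  0.1412 0.022 ]
side hBL [0.7193 0.2229 0.022 ]
scene FR [ 0.467 -0.041  0.022]
scene BR [0.7868 0.0447 0.022 ]
scene BL [0.7294 0.2406 0.022 ]
scene hR [0.4576 0.0458 0.086 ]
scene hL [0.4561 0.1357 0.086 ]
scene circ [0.522  0.0907 0.086 ]
scene hFR [ 0.472  -0.0212  0.022 ]
scene hBR [0.7647 0.0603 0.022 ]
scene hBL [0.7183 0.2255 0.022 ]
```

Bed corners, holes and both views agree. In the world frame the press origin is about (0.670, 0.120) with yaw 15.4°. The flask centre is about (0.522, 0.0895) with yaw 1.5° and its heel 65 mm behind. In the press frame the flask is therefore at (-151, +10) mm and turned -14°.

I'll push on the heel with both fingers, low and tilted slightly back.

```bash
cat >>h.py <<'E'
np.set_printoptions(precision=4,suppress=True)
O=np.array([.670,.120]); YP=np.radians(15.4)
def tool(yaw,tilt):
    f=np.array([np.cos(yaw),np.sin(yaw),0]); y=np.array([-f[1],f[0],0]); z=f*np.sin(tilt)-np.array([0,0,np.cos(tilt)])
    return R.from_matrix(np.stack([np.cross(y,z),y,z],1))
def inc(pos,yaw,tilt,p0=None,r0=None):
    s=read_state(); p0=s["ee_pos"] if p0 is None else p0; r0=R.from_quat(s["eef_rot"]) if r0 is None else r0
    r=tool(np.radians(yaw),np.radians(tilt))
    print(np.r_[r0.inv().apply(np.array(pos)-p0)/.3,(r0.inv()*r).as_rotvec()/(np.pi/4)])
    return np.array(pos),r
E
python3 - <<'E'
from h import *
a=inc([.29,.42,.19],1.5,0); b=inc([.37,.24,.19],1.5,0,*a); c=inc([.42,.088,.15],1.5,10,*b); inc([.42,.088,.045],1.5,10,*c)
E
```

```text
[-0.5149 -0.4606 -0.0056 -0.0016 -0.0002 -0.4113]
[-0.2509 -0.6068  0.      0.      0.      0.    ]
[-0.1533 -0.5109  0.1333 -0.     -0.2222  0.    ]
[ 0.0608 -0.      0.3447  0.      0.      0.    ]
```

>>> drive_tool([
  [-0.1, -0.09, 0, 0, 0, -0.08],
  [-0.2, -0.18, 0, 0, 0, -0.16],
  [-0.3, -0.27, 0, 0, 0, -0.24],
  [-0.4, -0.36, 0, 0, 0, -0.33],
  [-0.51, -0.46, 0, 0, 0, -0.41],
], claw=0.4)

```text
time: 0.52
ee_pos: [0.2877, 0.4217, 0.1885]
eef_rot: [-0.015, 1.0, -0.0, -0.0]
ft_force: [0.9, 0.2, 1.1]
width: 0.0615
grip_force: 0.0
```

>>> drive_tool([
  [-0.05, -0.12, 0, 0, 0, 0],
  [-0.1, -0.24, 0, 0, 0, 0],
  [-0.15, -0.36, 0, 0, 0, 0],
  [-0.2, -0.48, 0, 0, 0, 0],
  [-0.25, -0.6, 0, 0, 0, 0],
])

```text
time: 0.93
ee_pos: [0.367, 0.2435, 0.1887]
eef_rot: [-0.013, 1.0, 0.0, -0.0]
ft_force: [1.2, 0.2, -0.2]
width: 0.0525
grip_force: 0.0
```

>>> drive_tool([
  [-0.03, -0.1, 0, 0, -0.05, 0],
  [-0.07, -0.21, 0.03, 0, -0.1, 0],
  [-0.11, -0.31, 0.07, 0, -0.15, 0],
  [-0.15, -0.42, 0.1, 0, -0.2, 0],
  [-0.15, -0.51, 0.13, 0, -0.22, 0],
])

```text
time: 1.35
ee_pos: [0.4161, 0.0913, 0.1491]
eef_rot: [-0.012, 0.996, 0.001, 0.087]
ft_force: [0.4, -0.2, 1.3]
width: 0.0519
grip_force: 0.0
```

>>> drive_tool([
  [0.01, -0.005, 0.08, 0, 0, 0],
  [0.02, -0.01, 0.16, 0, 0, 0],
  [0.03, -0.01, 0.24, 0, 0, 0],
  [0.05, -0.01, 0.3, 0, 0, 0],
  [0.06, -0.01, 0.34, 0, 0, 0],
])

```text
time: 1.77
ee_pos: [0.414, 0.0899, 0.0441]
eef_rot: [-0.012, 0.996, 0.001, 0.085]
ft_force: [0.0, 0.2, -0.7]
width: 0.0523
grip_force: 0.0
```

```bash
python3 - <<'E'
from h import *
import cv2
a=camera("side")[215:335,250:450]; cv2.imwrite("pics/s1.png",cv2.resize(a,None,fx=4,fy=4,interpolation=cv2.INTER_CUBIC))
s=read_state(); print(s["ee_pos"],s["eef_rot"],s["ft_force"],s["joint_positions"])
E
```

```text
[0.413  0.0896 0.0426] [-0.0126  0.9964  0.      0.0841] [-1.9664 -0.4005 -2.7276] [-0.7425 -0.1288  0.3515  2.299   0.1463  0.8118  1.1133]
```

View pics/s1.png

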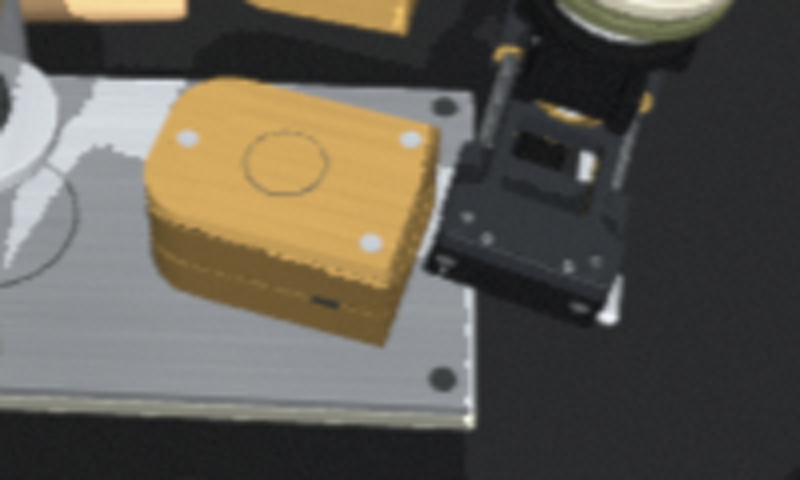

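The picture shows the gripper just behind the heel and the flask unmoved, with its top circle still at crop (286,163), the same spot as before. Now I compute the arc push.

```bash
cat >>h.py <<'E'
def path(x,y,a,L,S,tilts,gap=.010,z=.045,start=None):
    # flask pose in press frame (m, deg); turn to 0 over L, stops at lengths S
    c,s=np.cos(YP),np.sin(YP); cur=start or (None,None); q=0; ds=.0005
    for st,t in zip(S,tilts):
        while q<st-1e-9:
            al=np.radians(a*max(0,1-q/L)); x+=ds*np.cos(al); y+=ds*np.sin(al); q+=ds
        ang=a*max(0,1-q/L); al=np.radians(ang); hx=x-(.065+gap)*np.cos(al); hy=y-(.065+gap)*np.sin(al)
        w=[O[0]+c*hx-s*hy,O[1]+s*hx+c*hy,z]; print(f"s={st} flask {x:.4f} {y:.4f} {ang:.1f} tcp",np.array(w))
        cur=inc(w,ang+15.4,t,*cur)
E
python3 - <<'E'
from h import *
path(-.151,.010,-14,.08,[0,.02,.04,.06,.08],[10,11,12,13,14])
E
```

```text
s=0 flask -0.1510 0.0100 -14.0 tcp [0.4468 0.0877 0.045 ]
[-0.1122 -0.0091  0.0111 -0.0024 -0.0078  0.0014]
s=0.02 flask -0.1315 0.0057 -10.5 tcp [0.467  0.0842 0.045 ]
[-0.0661 -0.0133  0.0117 -0.0142 -0.0222 -0.0765]
s=0.04 flask -0.1117 0.0027 -7.0 tcp [0.4874 0.082  0.045 ]
[-0.0659 -0.0133  0.0128 -0.0155 -0.0222 -0.0762]
s=0.06 flask -0.0918 0.0008 -3.5 tcp [0.5079 0.081  0.045 ]
[-0.0656 -0.0133  0.0139 -0.0168 -0.0222 -0.0759]
s=0.08 flask -0.0718 0.0002 0.0 tcp [0.5284 0.0812 0.045 ]
[-0.0654 -0.0133  0.0151 -0.0182 -0.0222 -0.0756]
```

>>> drive_tool([
  [-0.03, 0, 0, 0, 0, 0],
  [-0.06, 0, 0, 0, 0, 0],
  [-0.08, -0.005, 0.005, 0, 0, 0],
  [-0.1, -0.01, 0.005, 0, 0, 0],
  [-0.11, -0.01, 0.01, 0, 0, 0],
])

```text
time: 2.23
ee_pos: [0.4503, 0.0884, 0.05]
eef_rot: [-0.012, 0.996, 0.001, 0.087]
ft_force: [-0.2, 0.5, 0.1]
width: 0.0518
grip_force: 0.0
```

>>> drive_tool([
  [-0.015, -0.003, 0.003, -0.003, -0.005, -0.015],
  [-0.03, -0.005, 0.005, -0.006, -0.01, -0.03],
  [-0.04, -0.008, 0.007, -0.009, -0.014, -0.045],
  [-0.055, -0.011, 0.01, -0.012, -0.018, -0.06],
  [-0.066, -0.013, 0.012, -0.014, -0.022, -0.076],
])

```text
time: 2.65
ee_pos: [0.4679, 0.0848, 0.0484]
eef_rot: [-0.043, 0.995, 0.004, 0.094]
ft_force: [-6.3, -0.6, 3.5]
width: 0.0521
grip_force: 3.4
```

>>> drive_tool([
  [-0.013, -0.003, 0.004, -0.003, -0.005, -0.015],
  [-0.027, -0.005, 0.008, -0.006, -0.01, -0.03],
  [-0.04, -0.008, 0.012, -0.009, -0.014, -0.045],
  [-0.055, -0.011, 0.016, -0.012, -0.018, -0.06],
  [-0.066, -0.013, 0.02, -0.015, -0.022, -0.076],
])

```text
time: 3.07
ee_pos: [0.4888, 0.0827, 0.0464]
eef_rot: [-0.073, 0.992, 0.008, 0.102]
ft_force: [-7.5, -1.3, 6.9]
width: 0.0519
grip_force: 4.0
```

>>> drive_tool([
  [-0.013, -0.003, 0.003, -0.003, -0.005, -0.015],
  [-0.027, -0.005, 0.006, -0.006, -0.01, -0.03],
  [-0.04, -0.008, 0.009, -0.009, -0.014, -0.045],
  [-0.053, -0.011, 0.012, -0.013, -0.018, -0.06],
  [-0.066, -0.013, 0.015, -0.017, -0.022, -0.076],
])

```text
time: 3.48
ee_pos: [0.5093, 0.0817, 0.0459]
eef_rot: [-0.104, 0.988, 0.012, 0.11]
ft_force: [-9.4, -2.1, 7.1]
width: 0.0524
grip_force: 4.2
```

```bash
python3 - <<'E'
from h import *
import cv2
a=camera("side")[215:335,190:390]; a=cv2.resize(a,None,fx=4,fy=4,interpolation=cv2.INTER_CUBIC)[:300]
b=camera("scene")[190:265,290:420]; b=cv2.resize(b,None,fx=4,fy=4,interpolation=cv2.INTER_CUBIC)
o=np.zeros((600,800,3),np.uint8); o[:300]=a; o[300:,:520]=b; cv2.imwrite("pics/m1.png",o)
s=read_state(); print(s["ee_pos"],s["eef_rot"],s["ft_force"],s["joint_positions"])
E
```

```text
[0.51   0.0817 0.0461] [-0.1034  0.9884  0.0116  0.1109] [-3.0002 -0.8442  0.8237] [-0.6893  0.0521  0.4485  2.1439 -0.0221  0.7275  1.5503]
```

View pics/m1.png

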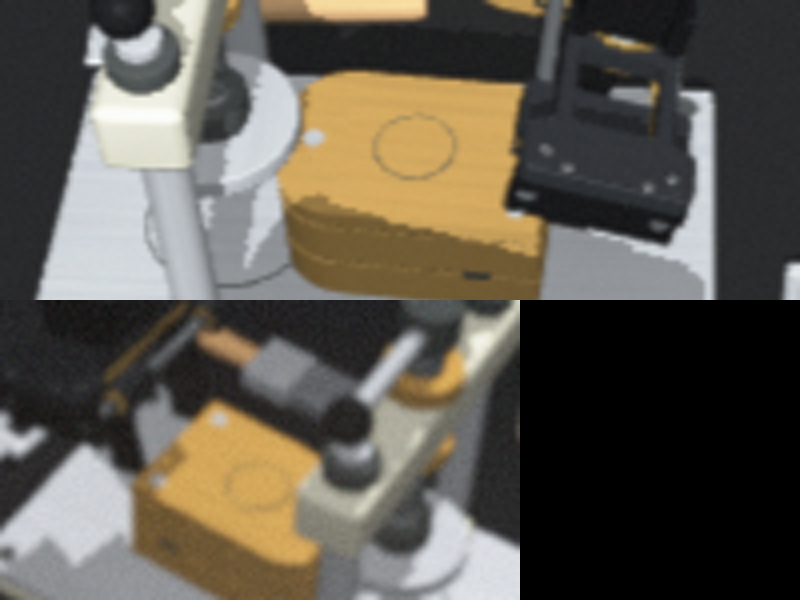

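```bash
cat >>h.py <<'E'
def meas(n,off,pts):
    c=get_calibration(n); cc,ss=np.cos(YP),np.sin(YP)
    for u,v in pts:
        p=ray(c,(off[0]+(u+.5)/4-.5,off[1]+(v+.5)/4-.5),.086); d=p[:2]-O
        print(n,p[:2],"press mm",1e3*np.array([cc*d[0]+ss*d[1],-ss*d[0]+cc*d[1]]))
E
python3 - <<'E'
from h import *
meas("side",(190,215),[(414,147),(546,240)])
meas("scene",(290,190),[(258,187),(135,187),(217,102)])
E
```

```text
side [0.5762 0.0957] press mm [-96.8729   1.432 ]
side [0.4979 0.1289] press mm [-163.5053   54.3172]
scene [0.5772 0.0972] press mm [-95.563    2.6768]
scene [0.5269 0.0402] press mm [-159.1398  -38.9863]
scene [0.5056 0.1293] press mm [-156.023    52.5852]
```

The flask is at about (-95, +2) mm and -3.5°, with about 5 mm between the TCP and the heel. It is following the plan, so I continue.

```bash
python3 - <<'E'
from h import *
path(-.095,.002,-3.5,.05,[.02,.04,.06,.08],[15,17,18,19],gap=.0055,z=.046)
E
```

```text
s=0.02 flask -0.0750 0.0010 -2.1 tcp [0.5288 0.0848 0.046 ]
[-0.062  -0.0026  0.0143 -0.0073 -0.0488 -0.0292]
s=0.04 flask -0.0550 0.0005 -0.7 tcp [0.5486 0.088  0.046 ]
[-0.0645 -0.0049  0.0173 -0.0086 -0.0444 -0.0299]
s=0.06 flask -0.0350 0.0005 -0.0 tcp [0.5681 0.0924 0.046 ]
[-0.0638 -0.0023  0.0195 -0.0047 -0.0222 -0.0148]
s=0.08 flask -0.0150 0.0005 -0.0 tcp [0.5874 0.0977 0.046 ]
[-0.0634  0.      0.0206  0.     -0.0222  0.    ]
```

>>> drive_tool([
  [-0.012, 0, 0.003, -0.001, -0.01, -0.006],
  [-0.025, -0.001, 0.006, -0.003, -0.02, -0.012],
  [-0.037, -0.002, 0.009, -0.004, -0.03, -0.018],
  [-0.05, -0.002, 0.012, -0.006, -0.04, -0.024],
  [-0.062, -0.003, 0.014, -0.007, -0.049, -0.029],
])

```text
time: 4.0
ee_pos: [0.5283, 0.0848, 0.046]
eef_rot: [-0.115, 0.985, 0.015, 0.13]
ft_force: [-4.9, -1.5, 2.0]
width: 0.0517
grip_force: 2.6
```

>>> drive_tool([
  [-0.013, -0.001, 0.003, -0.002, -0.009, -0.006],
  [-0.026, -0.002, 0.007, -0.003, -0.018, -0.012],
  [-0.039, -0.003, 0.01, -0.005, -0.026, -0.018],
  [-0.052, -0.004, 0.014, -0.007, -0.035, -0.024],
  [-0.065, -0.005, 0.017, -0.009, -0.044, -0.03],
])

```text
time: 4.42
ee_pos: [0.5487, 0.0882, 0.0461]
eef_rot: [-0.126, 0.981, 0.019, 0.147]
ft_force: [-3.7, -1.8, -0.1]
width: 0.0523
grip_force: 2.0
```

>>> drive_tool([
  [-0.013, 0, 0.004, -0.001, -0.004, -0.003],
  [-0.026, -0.001, 0.008, -0.002, -0.009, -0.006],
  [-0.039, -0.001, 0.012, -0.003, -0.013, -0.009],
  [-0.052, -0.002, 0.016, -0.004, -0.018, -0.012],
  [-0.064, -0.002, 0.02, -0.005, -0.022, -0.015],
])

```text
time: 4.83
ee_pos: [0.569, 0.0929, 0.0463]
eef_rot: [-0.132, 0.979, 0.021, 0.155]
ft_force: [-3.5, -1.1, -0.8]
width: 0.0521
grip_force: 1.6
```

```bash
python3 - <<'E'
from h import *
import cv2
a=camera("side")[215:335,190:390]; a=cv2.resize(a,None,fx=4,fy=4,interpolation=cv2.INTER_CUBIC)[:300]
b=camera("scene")[200:275,290:420]; b=cv2.resize(b,None,fx=4,fy=4,interpolation=cv2.INTER_CUBIC)
o=np.zeros((600,800,3),np.uint8); o[:300]=a; o[300:,:520]=b; cv2.imwrite("pics/m2.png",o)
s=read_state(); print(s["ee_pos"],s["eef_rot"],s["ft_force"],s["joint_positions"])
E
```

```text
[0.5695 0.093  0.0466] [-0.1322  0.9787  0.0211  0.1559] [-0.5362 -0.7954 -0.3495] [-0.6532  0.1327  0.4469  2.0883 -0.1253  0.621   1.711 ]
```

View pics/m2.png

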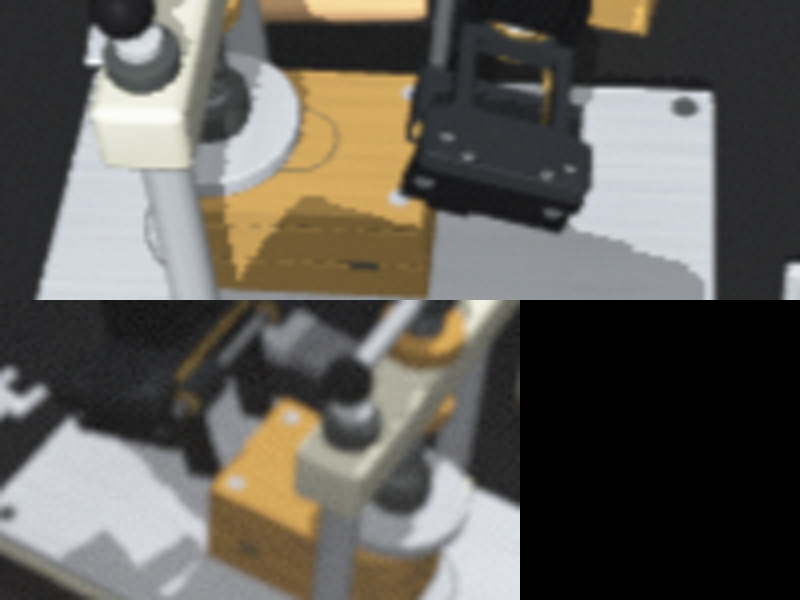

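```bash
python3 - <<'E'
from h import *
print("initial screws L,R"); meas("side",(190,215),[(611,243),(651,139)]); meas("scene",(270,170),[(253,156),(176,203)])
print("now screws L,R"); meas("side",(190,215),[(398,199),(408,92)]); meas("scene",(290,200),[(291,118),(235,182)])
print("now corners L,R"); meas("scene",(290,200),[(292,100),(210,190)])
E
```

```text
initial screws L,R
side [0.4687 0.1211] press mm [-193.7535   54.4967]
side [0.4689 0.0548] press mm [-211.2029   -9.4476]
scene [0.4689 0.1242] press mm [-192.7839   57.4593]
scene [0.4686 0.0583] press mm [-210.5773   -6.01  ]
now screws L,R
side [0.5721 0.128 ] press mm [-92.2797  33.692 ]
side [0.5916 0.0635] press mm [-90.6092 -33.6614]
scene [0.5729 0.1299] press mm [-90.9726  35.3775]
scene [0.5889 0.0666] press mm [-92.3802 -29.9617]
now corners L,R
scene [0.562  0.1415] press mm [-98.3659  49.399 ]
scene [0.5836 0.0508] press mm [-101.6616  -43.8157]
```

The flask is at about (-38, +1) mm and roughly 0°, with the body clear of the platen. I push 36 mm straight in, in two gentle calls.

>>> drive_tool([
  [-0.012, 0, 0.004, 0, 0, 0],
  [-0.024, 0, 0.008, 0, 0, 0],
  [-0.036, 0, 0.012, 0, 0, 0],
  [-0.048, 0, 0.016, 0, 0, 0],
  [-0.058, 0, 0.019, 0, 0, 0],
])

```text
time: 5.35
ee_pos: [0.5867, 0.0978, 0.0465]
eef_rot: [-0.132, 0.979, 0.021, 0.155]
ft_force: [-4.8, -1.5, 1.1]
width: 0.0522
grip_force: 2.3
```

>>> drive_tool([
  [-0.012, 0, 0.004, 0, 0, 0],
  [-0.024, 0, 0.008, 0, 0, 0],
  [-0.036, 0, 0.012, 0, 0, 0],
  [-0.046, 0, 0.015, 0, 0, 0],
  [-0.054, 0, 0.018, 0, 0, 0],
])

```text
time: 5.77
ee_pos: [0.6032, 0.1023, 0.0463]
eef_rot: [-0.132, 0.979, 0.021, 0.155]
ft_force: [-5.0, -2.5, 2.1]
width: 0.0522
grip_force: 3.0
```

```bash
python3 - <<'E'
from h import *
import cv2
a=camera("side")[215:335,190:390]; a=cv2.resize(a,None,fx=4,fy=4,interpolation=cv2.INTER_CUBIC)[:300]
b=camera("scene")[200:275,290:420]; b=cv2.resize(b,None,fx=4,fy=4,interpolation=cv2.INTER_CUBIC)
o=np.zeros((600,800,3),np.uint8); o[:300]=a; o[300:,:520]=b; cv2.imwrite("pics/m3.png",o)
s=read_state(); print(s["ee_pos"],s["eef_rot"],s["ft_force"],s["joint_positions"])
E
```

```text
[0.6034 0.1023 0.0465] [-0.1321  0.9787  0.0211  0.1557] [-2.537   0.2862  0.4192] [-0.6337  0.2123  0.4383  2.0037 -0.1779  0.636   1.7477]
```

View pics/m3.png

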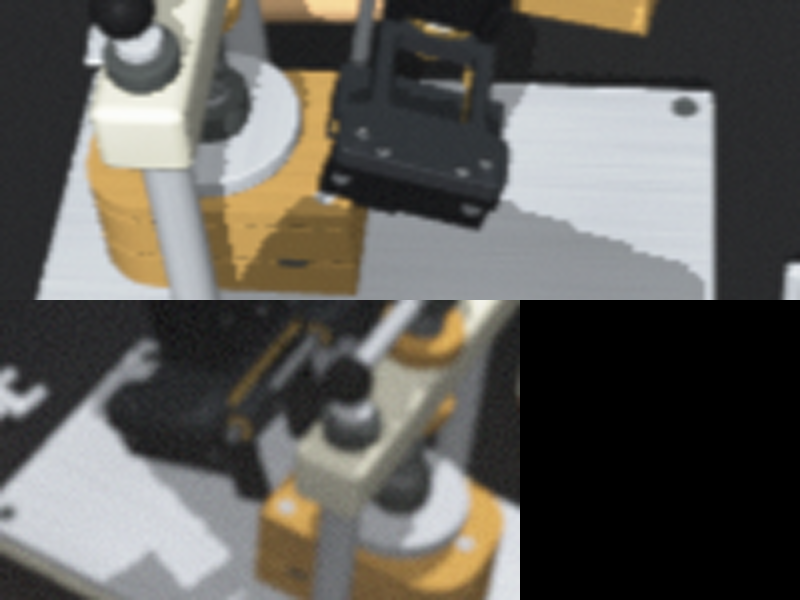

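```bash
python3 - <<'E'
from h import *
print("init toe screw"); meas("scene",(270,170),[(325,267)]); meas("side",(190,215),[(428,139)])
print("now: screw R, toe screw, corner R"); meas("scene",(290,200),[(286,206),(466,245),(260,213)])
print("screw L, heel corner L"); meas("side",(190,215),[(325,200),(368,206)])
s=read_state();d=s["ee_pos"][:2]-O;print(d@[np.cos(YP),np.sin(YP)],d@[-np.sin(YP),np.cos(YP)])
E
```

```text
init toe screw
scene [0.5718 0.0912] press mm [-102.2831   -1.727 ]
side [0.5716 0.0888] press mm [-103.1938   -3.9401]
now: screw R, toe screw, corner R
scene [0.6232 0.0763] press mm [-56.7164 -29.7315]
scene [0.7152 0.1345] press mm [47.4377  2.0212]
scene [0.6169 0.0607] press mm [-66.9338 -43.0753]
screw L, heel corner L
side [0.6047 0.1394] press mm [-57.7854  36.0701]
side [0.584  0.1364] press mm [-78.531   38.6084]
-0.06890191059477413 0.0006557573968426075
```

The flask is at about (-3, +2) mm with yaw within 1°. I back away and do a final check.

>>> drive_tool([
  [0.03, 0, -0.01, 0, 0, 0],
  [0.08, 0, -0.026, 0, 0, 0],
  [0.14, 0, -0.045, 0, 0, 0],
  [0.22, 0, -0.07, 0, 0, 0],
  [0.3, 0, -0.1, 0, 0, 0],
])

```text
time: 6.28
ee_pos: [0.5105, 0.0768, 0.0469]
eef_rot: [-0.132, 0.979, 0.021, 0.156]
ft_force: [0.1, -0.8, -0.2]
width: 0.052
grip_force: 0.0
```

>>> drive_tool([
  [0.05, 0, -0.08, 0, 0, 0],
  [0.1, 0, -0.16, 0, 0, 0],
  [0.12, 0, -0.25, 0, 0, 0],
  [0.12, 0, -0.32, 0, 0, 0],
  [0.12, 0, -0.32, 0, 0, 0],
])

```text
time: 6.7
ee_pos: [0.4509, 0.0604, 0.1315]
eef_rot: [-0.132, 0.978, 0.023, 0.159]
ft_force: [2.1, -0.2, 0.7]
width: 0.0525
grip_force: 0.0
```

```bash
python3 - <<'E'
from h import *
import cv2
a=camera("side")[215:335,190:390]; a=cv2.resize(a,None,fx=4,fy=4,interpolation=cv2.INTER_CUBIC)[:300]
b=camera("scene")[200:275,290:420]; b=cv2.resize(b,None,fx=4,fy=4,interpolation=cv2.INTER_CUBIC)
o=np.zeros((600,800,3),np.uint8); o[:300]=a; o[300:,:520]=b; cv2.imwrite("pics/m4.png",o)
s=read_state(); print(s["ee_pos"],s["ft_force"])
E
```

```text
[0.4503 0.0604 0.1282] [ 0.3546  0.8187 -0.3918]
```

View pics/m4.png

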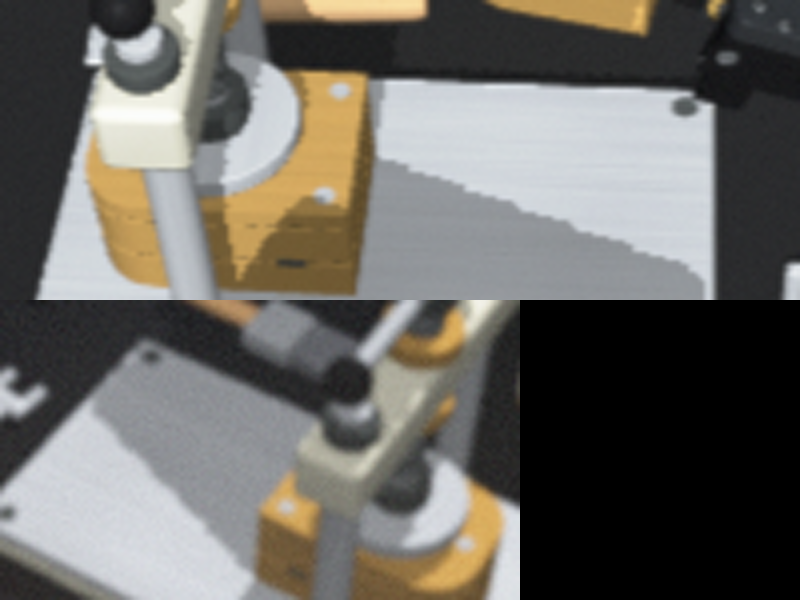

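```bash
python3 - <<'E'
from h import *
meas("side",(190,215),[(324,195),(340,91),(352,210),(369,74)])
E
```

```text
side [0.6063 0.1368] press mm [-56.9441  33.094 ]
side [0.6238 0.0735] press mm [-56.8681 -32.6134]
side [0.5903 0.141 ] press mm [-71.2462  41.3782]
side [0.6143 0.0584] press mm [-70.0211 -44.5745]
```

The flask is square (0°) and centred across (0 mm), but about 4 mm short along the bed. I nudge it in another 3 mm for margin.

```bash
python3 - <<'E'
from h import *
a=inc([.515,.078,.0465],15.4,18); b=inc([.595,.1000,.0465],15.4,18,*a); inc([.6063,.1031,.0465],15.4,18,*b)
E
```

```text
[-0.1269 -0.001   0.3286  0.0017  0.0059 -0.0011]
[-0.263  -0.0001  0.0855  0.      0.      0.    ]
[-0.0371 -0.      0.0121  0.      0.      0.    ]
```

>>> drive_tool([
  [0, 0, 0.08, 0, 0, 0],
  [-0.02, 0, 0.16, 0, 0, 0],
  [-0.05, 0, 0.24, 0, 0, 0],
  [-0.1, 0, 0.32, 0, 0, 0],
  [-0.127, 0, 0.33, 0, 0, 0],
])

```text
time: 7.22
ee_pos: [0.5136, 0.0774, 0.0405]
eef_rot: [-0.133, 0.979, 0.02, 0.153]
ft_force: [-1.3, 0.1, 0.7]
width: 0.0517
grip_force: 0.0
```

>>> drive_tool([
  [-0.06, 0, 0.02, 0, 0, 0],
  [-0.12, 0, 0.039, 0, 0, 0],
  [-0.18, 0, 0.058, 0, 0, 0],
  [-0.23, 0, 0.075, 0, 0, 0],
  [-0.26, 0, 0.085, 0, 0, 0],
])

```text
time: 7.63
ee_pos: [0.5944, 0.1, 0.0447]
eef_rot: [-0.132, 0.979, 0.021, 0.155]
ft_force: [-0.1, 0.6, -0.2]
width: 0.052
grip_force: 0.0
```

```bash
python3 - <<'E'
from h import *
camera("side"); s=read_state(); print(s["ee_pos"],s["ft_force"]); inc([.6063,.1031,.0465],15.4,18)
E
```

```text
[0.5953 0.1003 0.045 ] [-1.3281  0.8849  0.3346]
[-0.0375 -0.0008  0.0069 -0.0004  0.0021  0.0003]
```

>>> drive_tool([
  [-0.01, 0, 0.003, 0, 0, 0],
  [-0.018, 0, 0.005, 0, 0, 0],
  [-0.026, 0, 0.007, 0, 0, 0],
  [-0.032, 0, 0.009, 0, 0, 0],
  [-0.038, 0, 0.01, 0, 0, 0],
])

```text
time: 8.1
ee_pos: [0.6039, 0.1025, 0.0451]
eef_rot: [-0.132, 0.979, 0.021, 0.155]
ft_force: [-6.0, -1.0, 1.9]
width: 0.0517
grip_force: 2.6
```

>>> drive_tool([
  [0.03, 0, -0.01, 0, 0, 0],
  [0.08, 0, -0.026, 0, 0, 0],
  [0.14, 0, -0.045, 0, 0, 0],
  [0.22, 0, -0.07, 0, 0, 0],
  [0.3, 0, -0.1, 0, 0, 0],
])

```text
time: 8.52
ee_pos: [0.5116, 0.0771, 0.0455]
eef_rot: [-0.132, 0.979, 0.021, 0.155]
ft_force: [-0.4, 0.9, -0.1]
width: 0.052
grip_force: 0.0
```

>>> drive_tool([
  [0.05, 0, -0.08, 0, 0, 0],
  [0.1, 0, -0.16, 0, 0, 0],
  [0.12, 0, -0.25, 0, 0, 0],
  [0.12, 0, -0.32, 0, 0, 0],
  [0.12, 0, -0.32, 0, 0, 0],
])

```text
time: 8.93
ee_pos: [0.4521, 0.0607, 0.13]
eef_rot: [-0.132, 0.978, 0.023, 0.158]
ft_force: [0.1, 0.3, 0.7]
width: 0.052
grip_force: 0.0
```

```bash
python3 - <<'E'
from h import *
import cv2
a=camera("side")[215:335,190:390]; a=cv2.resize(a,None,fx=4,fy=4,interpolation=cv2.INTER_CUBIC)[:300]
cv2.imwrite("pics/m5.png",a)
E
```

```text
(no output)
```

View pics/m5.png

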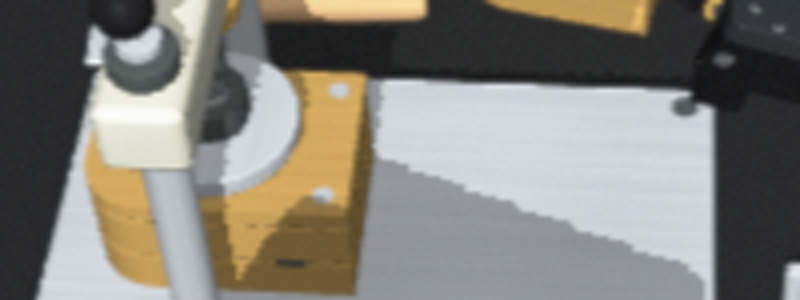

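The flask is about 3 mm short of the spindle axis, square, and free of the arm, so it is well inside tolerance. I hand in the job.

```bash
python3 -c "
from bench import *
print(close_job())"
```

```text
the job is handed in; nothing more can be done
None
```

I handed the job in with the flask under the platen: by the camera measurements it is about 3 mm short of the spindle axis, centred across the bed and square with it, and the arm is clear; the judge returned no verdict.

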